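Seat the test plate and close the clamp

TASK

Take the steel test plate off its sloped rest by the black grip bar and lay it flat in the pocket of the white clamping nest, without dropping it. Press it down until you feel it is fully home on the pocket floor, and only then swing the hinged clamp frame all the way down over it and let go. Leave the bottle, the beaker and the weight where they are.

Things in the scene. Friction and masses are not known exactly. Their poses are not given: they have to be found in the camera images.
- plate_mid (a point): Centre of the loose steel test plate's slab: 90 mm (x) by 120 mm (y), 22 mm thick (z). On the middle of its top stands a black grip bar 16 mm thick (x), 60 mm long (y), 45 mm high: 11 to 56 mm along +z from this point. Same after a half turn about z. It starts on the sloped rest, its z leaning 32 degrees from vertical, towards the robot's side.
- plate: The same test plate, about 0.3 to 0.6 kg; origin at the middle of its underside, axes as plate_mid. Laid in the pocket it first rests 4 to 9 mm too high (differs each time) on a stiff friction pad, which sinks only when pressed with about 4 to 8 N more than the plate's weight. No spring: it stays down. At the floor the resistance becomes hard.
- rest: Fixed white-painted sheet-metal rest, 150 mm (x) by 130 mm (y), up to 82 mm high, origin under its centre on the bench. Its board slopes 32 degrees, rising towards its +x; the board is 120 mm long and a ledge reaching 16 mm above the board at its low -x edge holds the plate's lower side. The plate lies within 6 mm of its middle in y.
- nest: Fixed clamping nest, origin under its centre on the bench: steel base 180 mm (x) by 230 mm (y), 8 mm thick, with a white plastic block 130 by 158 mm on it, top (rim) 42 mm above the bench. Its rectangular pocket is 94 by 124 mm (2 mm play each side of the plate), 18 mm deep, with a 3 mm chamfer at the mouth.
- seat (a point): Centre of the nest's pocket floor, 24 mm above the bench; z up, x and y along the pocket's short and long sides. With the plate home, plate_mid is 11 mm above this point, the slab's top stands 4 mm above the rim and the top of the grip bar is 67 mm above this point.
- clamp (a joint): Angle of the hinged clamp, rad: 0 = closed, level over the plate (0.5 mm above it when it is home); starts open at 1.7 to 1.95, standing upright and leaning a little outwards. Stiff hinge: it stays where it is left and needs about 2 to 4 N at its tab.
- clamp_hinge (a point): Middle of the clamp's hinge axis, 92 mm along the nest's +y from seat and 26.5 mm above it; the axis runs along x. Closed, the clamp is a flat frame 8 mm thick at the axis' height, 100 mm wide, reaching 154 mm towards -y, with a window 64 by 96 mm that clears the grip bar, and a tab 50 mm wide ending 180 mm from the axis. Its -y end rises to open.
- tab (a point): Middle of the clamp tab's upper (outer) face, 166 mm from the hinge axis; its z is the face's outward normal (up when closed, towards the nest's +y when open), its -y points away from the hinge. Push here to close.
- bottle: Bystander: white plastic bottle, 64 mm across, 150 mm high, origin at its underside.
- beaker: Bystander: clear beaker, 70 mm across, 85 mm high, origin at its underside.
- weight: Bystander: steel weight with a knob, 52 mm across, 60 mm high, origin at its underside.
There are look-alikes about, which are no part of the job. What is shaped like the plate but green or purple is not meant.

How it is judged:
By the outcome, as a careful person would: the job done as asked, in the order asked, and still so for the second after the job is handed in, with the robot touching nothing.
It also fails if it takes over 72 s, if anything falls off the work surface, if the arm or the gripper's body presses on something with over 40 N, if the wrist force passes 120 N, or if a joint passes its speed limit or range.

ROBOT

A 6-joint arm with a two-finger parallel gripper is mounted at the origin on the work surface. World frame = base frame: x ahead of the robot, y to its left, z up, the work surface at z = 0. Lengths are in m, angles in degrees, forces in N, time in s.
With the tool pointing down it reaches from about 0.325 to 0.925 m from the base axis. Payload 3.1 kg.
Tool frame: the origin (TCP) lies at the very end of the fingers, on their centre line; the grasp point (between the pads) lies arm.grasp_offset behind it (arm.grasp_offset is the distance from the TCP to the grasp point, in m); z points along the fingers, x is the direction in which the jaws open and shut, and the axes are right-handed (so a half turn about z gives the same grasp; the last joint's range is limited). The gripper opens to 85 mm and grips with 20 to 120 N. Pads are 22 mm wide; open, the fingers measure 114 mm over their backs; the gripper's body (76 mm by 85 mm) begins 54 mm behind the grasp point. The pads swing forward as they close: fully open they stand 13 mm farther back than shut.
Start: joints at [60.436, 12.427, 92.441, -0, 75.132, -6.429], TCP at [0.246, 0.575, 0.231] pointing down, gripper open.
Joint ranges: [-157.48, 157.48], [-44.54, 120.13], [17.64, 146.25], [-64.5, 244.5], [7.68, 150.69], [-147.95, 147.95]. Speed limits (degrees/s): [159.86, 159.86, 180, 180, 180, 180].

INTERFACE

Orientations are given as a 3x3 rotation matrix whose columns are the frame's x, y, z axes.
In Python, from rig import arm, optics gives the robot as it stands. Calls block until the motion is done:
- arm.move_pose(position, orientation): joint-space move of the TCP to a pose.
- arm.move_l(position, rotation=None, vel=0.15, stop_force=None): straight line of the TCP; rotation=None keeps the orientation; vel is the mean speed in m/s. With stop_force (N) it stops when the force on the tool has changed by that much, and returns True; else False.
- arm.move_joints(angles): joint-space move.
- arm.move_gripper(opening, strength=None): opening from 0.0 (shut) to 1.0 (fully open); strength is the grip in N (None keeps the last); returns when the fingers have stopped.
- arm.wait(seconds).
- arm.ik(position, orientation): joint angles nearest the present ones, or None.
- optics.get_image(name): name is "side" or "top"; returns (picture, depth): 384x512x3 uint8, red, green, blue; 384x512 float32, m along the optical axis (not along the pixel's ray), 0 where there is no reading.
- optics.calibration(name): a dict with "fovy" (degrees; the focal length in pixels is half the picture's height over the tangent of half this angle, whatever the lens; pixels are square), "cx", "cy" (the principal point, pixels), "rvec" (rotation vector, rad) and "tvec" (3), from world to camera coordinates, as OpenCV has them. Camera axes: x right, y down, z forward; pixel columns grow to the right and rows downward; lengths in m; the calibration is good to about 2 mm. A picture is of the moment at which its call begins. calibration takes no time and is no camera call.
A pose or a line that the arm cannot do raises arm.MotionError and nothing moves.
- arm.close_job(): hands the job in, once; it reports no verdict.
Readings, each from a call of its own:
- arm.current_clock(): time.
- arm.current_joint_pos(): joint angles.
- arm.current_qvel(): joint speeds.
- arm.current_joint_efforts(): joint torques, N m.
- arm.current_eef_pos(): TCP position.
- arm.current_orientation(): TCP orientation.
- arm.current_wrist_force(): force on the tool from outside, world axes, zero at the start.
- arm.current_torque(): the same for the moment, N m.
- arm.current_width(): opening from 0.0 (shut) to 1.0 (fully open).
Only numpy, scipy, OpenCV 4.12 (cv2) and the standard library are available. Lean on these libraries where they do the work, as an engineer would, in place of code of your own. Each camera call takes 0.05 s, during which the arm holds its last target. There are 200 camera calls.

## Working session

There is one attempt and no reset: what is moved stays moved. The work goes in short steps, each a Python script; the robot and the scene stay as the last script left them, time stands still between calls to the robot, and variables do not carry over. Pictures are saved under pics/ and viewed, about 8 in all and at most 12, crops included, and the job is handed in when it is done.

```bash
ls; mkdir -p pics; cat > h.py <<'E'
import numpy as np, cv2
from rig import arm, optics
def cam(n):
    c=optics.calibration(n); f=192/np.tan(np.radians(c["fovy"])/2)
    K=np.array([[f,0,c["cx"]],[0,f,c["cy"]],[0,0,1]]); R=cv2.Rodrigues(np.array(c["rvec"],float))[0]
    return K,R,np.array(c["tvec"],float).ravel(),c
def cloud(n,depth):
    K,R,t,_=cam(n); v,u=np.mgrid[:384,:512]
    p=np.stack([(u-K[0,2])/K[0,0]*depth,(v-K[1,2])/K[1,1]*depth,depth],-1)
    return (p-t)@R
def ray(n,uv,z):
    K,R,t,_=cam(n); o=-R.T@t; d=R.T@np.linalg.inv(K)@np.array([uv[0],uv[1],1.]); return o+d*(z-o[2])/d[2]
def proj(n,P):
    K,R,t,_=cam(n); q=K@(R@np.array(P)+t); return q[:2]/q[2]
E
python3 - <<'E'
from h import *
for n in("side","top"):
    im,d=optics.get_image(n); np.savez(f"{n}0.npz",im=im,d=d); cv2.imwrite(f"pics/{n}0.png",cv2.resize(im[:,:,::-1],(796,597)))
    K,R,t,c=cam(n); print(n,c,-R.T@t,(d>0).mean())
print(arm.grasp_offset,arm.current_orientation(),arm.current_clock())
E
```

```text
pics
side {'fovy': 53.68526320063593, 'cx': 258.7030062927816, 'cy': 193.49942376482977, 'rvec': array([ 2.21377491, -0.28640651,  0.16908129]), 'tvec': array([-0.51726287,  0.16594742,  0.94154517])} [ 0.31447327 -0.7546151   0.71642819] 0.9959208170572916
top {'fovy': 49.08474820598184, 'cx': 267.5137934937842, 'cy': 184.60924172762574, 'rvec': array([ 2.16621336, -2.16085252,  0.0973531 ]), 'tvec': array([0.0543357 , 0.56743624, 0.9716711 ])} [0.46562213 0.043762   1.02487165] 0.9960530598958334
0.0187 [[ 3.92857230e-01  9.19598770e-01 -1.13933459e-03]
 [ 9.19596757e-01 -3.92858780e-01 -1.94508569e-03]
 [-2.23629600e-03 -2.83587422e-04 -9.99997459e-01]] 0.1
```

View pics/side0.png

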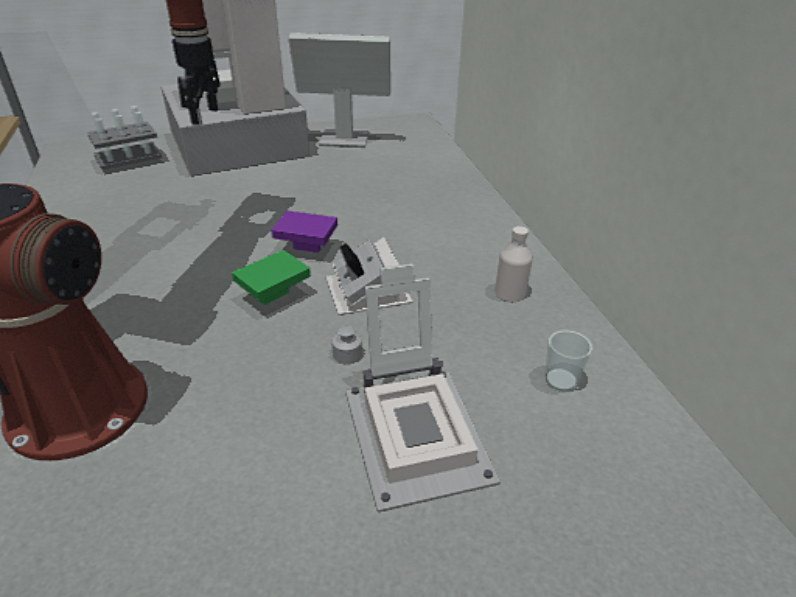

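View pics/top0.png

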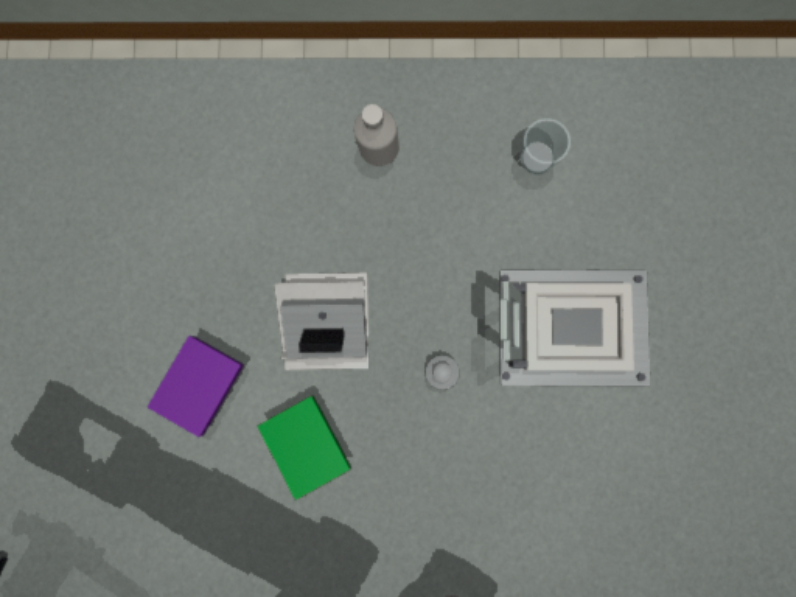

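The steel plate with the black bar sits on the white rest, at about (322,325) in the top view and (360,268) in the side view. The look-alikes are purple at (197,386) and green at (305,447) in the top view. Only the grey one matches in colour, black bar and sloped rest. The nest is at about (575,328), with its hinge on the left (+y). Next I'll measure and confirm with a crop.

```bash
cat > m.py <<'E'
from h import *
S=np.load("top0.npz"); im,d=S["im"],S["d"]; P=cloud("top",d); hsv=cv2.cvtColor(im,cv2.COLOR_RGB2HSV); V=hsv[...,2].astype(int)
k=512/796
def box(x0,y0,x1,y1):
    m=np.zeros((384,512),bool); m[int(y0*k):int(y1*k),int(x0*k):int(x1*k)]=1; return m
# nest block rim
m=box(490,260,660,395)&(P[...,2]>.037)&(P[...,2]<.048)
print("rim",m.sum(),np.median(P[m],0))
n,l,st,ce=cv2.connectedComponentsWithStats(m.astype(np.uint8)); i=1+np.argmax(st[1:,4]); mm=l==i
r=cv2.minAreaRect(P[mm][:,:2].astype(np.float32)*1000); print("rim rect",r)
# pocket floor
f=box(520,280,635,375)&(P[...,2]>.018)&(P[...,2]<.036); print("floor",np.percentile(P[f][:,2],[5,50,95])); print(cv2.minAreaRect(P[f][:,:2].astype(np.float32)*1000))
# base
b=box(490,260,660,395)&(P[...,2]>.004)&(P[...,2]<.014);print("base",cv2.minAreaRect(P[b][:,:2].astype(np.float32)*1000))
# bar & plate
bk=box(270,265,375,375)&(V<40); print("black",bk.sum(),np.median(P[bk],0))
Q=P[bk]; print(np.percentile(Q,[2,50,98],axis=0))
pl=box(284,303,362,328)&~cv2.dilate(bk.astype(np.uint8),np.ones((5,5))).astype(bool)
Q=P[pl]; c=Q.mean(0); u,s,vt=np.linalg.svd(Q-c,full_matrices=False); nrm=vt[2]*np.sign(vt[2,2]); print("plane",c,nrm,np.degrees(np.arccos(nrm[2])),s[2]/len(Q)**.5)
dist=(P-c)@nrm
reg=box(270,265,375,380)
sl=reg&(abs(dist)<.003)&(P[...,2]>.01); print("slab",sl.sum(),cv2.connectedComponents(sl.astype(np.uint8))[0])
ex=np.cross([0,0,1],nrm);ex/=np.linalg.norm(ex); ey=np.cross(nrm,ex)
q=np.stack([(P[sl]-c)@ex,(P[sl]-c)@ey],-1)*1000
print("slab in-plane ex",ex,"ey",ey,np.percentile(q,[0.5,2,50,98,99.5],axis=0),cv2.minAreaRect(q.astype(np.float32)))
bt=reg&(V<60)&(abs(dist-.045)<.004); q=np.stack([(P[bt]-c)@ex,(P[bt]-c)@ey],-1)*1000
print("bartop",bt.sum(),np.median(dist[bt]),cv2.minAreaRect(q.astype(np.float32)),np.percentile(q,[1,99],axis=0), P[bt].mean(0))
# clamp
cl=box(460,250,545,395)&(P[...,2]>.06); print("clamp",cl.sum(),np.percentile(P[cl],[1,50,99],axis=0))
for nm,b in(("weight",(420,345,465,395)),("bottle",(345,95,405,170)),("beaker",(515,115,575,180))):
    w=box(*b)&(P[...,2]>.03); print(nm,P[w].mean(0),P[w].max(0))
E
python3 m.py
python3 - <<'E'
import cv2
a=cv2.imread("pics/side0.png"); import numpy as np
S=np.load("side0.npz")["im"][:,:,::-1]; T=np.load("top0.npz")["im"][:,:,::-1]
A=cv2.resize(S[135:245,200:300],(400,440),interpolation=2);B=cv2.resize(T[165:250,165:250],(400,440),interpolation=2)
cv2.imwrite("pics/crop1.png",np.hstack([A,B]))
E
```

```text
rim 1659 [ 0.50719057 -0.19153571  0.04133919]
rim rect ((508.8035888671875, -189.39822387695312), (128.52659606933594, 159.23936462402344), 0.1924421340227127)
floor [0.02100551 0.02505887 0.03092147]
((501.550537109375, -180.8643798828125), (143.20323181152344, 116.02033233642578), 89.55570220947266)
base ((508.35430908203125, -189.6483612060547), (205.14830017089844, 259.2152404785156), 0.22123882174491882)
black 367 [0.48394872 0.18916757 0.09810176]
[[0.47072736 0.16134699 0.07352765]
 [0.48394872 0.18916757 0.09810176]
 [0.50019121 0.21708105 0.1061532 ]]
plane [0.52334891 0.19205356 0.08319255] [0.99864992 0.00269307 0.05187568] 87.02640797621643 0.010376012960852726
slab 111 2
slab in-plane ex [-0.0026967   0.99999636  0.        ] ey [-5.18754876e-02 -1.39893391e-04  9.98653551e-01] [[-59.97153427 -30.39700632]
 [-59.14430277 -25.12424593]
 [ -0.55120196  -3.88344236]
 [ 65.17194568   0.68761146]
 [ 68.6532223    1.17051664]] ((5.117012023925781, -11.841127395629883), (28.97283363342285, 129.37930297851562), 86.1601791381836)
  return _methods._mean(a, axis=axis, dtype=dtype,
  ret = ret.dtype.type(ret / rcount)
Traceback (most recent call last):
  File "m.py", line 27, in <module>
    print("bartop",bt.sum(),np.median(dist[bt]),cv2.minAreaRect(q.astype(np.float32)),np.percentile(q,[1,99],axis=0), P[bt].mean(0))
                                                                                      ~~~~~~~~~~~~~^^^^^^^^^^^^^^^^^
IndexError: index -1 is out of bounds for axis 0 with size 0
```

View pics/crop1.png

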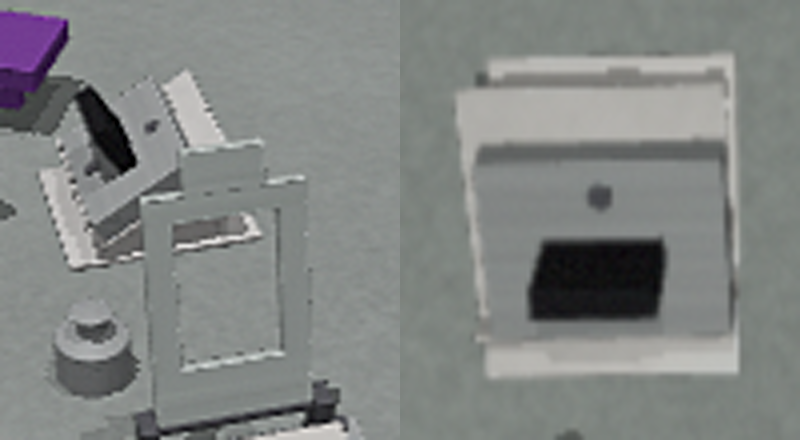

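The crop confirms it: the grey slab with the black bar on the white sloped rest, bar at crop (600,280). My plane region overlapped the slab's end face, so I'll fix that.

```bash
python3 - <<'E'
s=open("m.py").read()
s=s.replace('pl=box(284,303,362,328)&~','pl=np.zeros((384,512),bool); pl[200:228,186:231]=1\npl&=~')
s=s.replace('Q=P[pl]; c=','Q=P[pl]; Q=Q[abs((Q-np.median(Q,0))@[-.53,0,.848])<.01]; c=')
open("m.py","w").write(s)
E
python3 m.py
```

```text
rim 1659 [ 0.50719057 -0.19153571  0.04133919]
rim rect ((508.8035888671875, -189.39822387695312), (128.52659606933594, 159.23936462402344), 0.1924421340227127)
floor [0.02100551 0.02505887 0.03092147]
((501.550537109375, -180.8643798828125), (143.20323181152344, 116.02033233642578), 89.55570220947266)
base ((508.35430908203125, -189.6483612060547), (205.14830017089844, 259.2152404785156), 0.22123882174491882)
black 367 [0.48394872 0.18916757 0.09810176]
[[0.47072736 0.16134699 0.07352765]
 [0.48394872 0.18916757 0.09810176]
 [0.50019121 0.21708105 0.1061532 ]]
plane [0.505754   0.18814465 0.06829662] [-0.53245157 -0.010726    0.84639251] 32.17855988328683 0.0015575323072546236
slab 1298 2
slab in-plane ex [ 0.02014047 -0.99979716  0.        ] ey [0.84622083 0.01704675 0.53255959] [[-62.6044256  -53.47621911]
 [-60.86888427 -52.08754857]
 [  1.95178069   3.91223851]
 [ 54.81693932  35.43825111]
 [ 56.22652835  36.2223212 ]] ((-3.4540443420410156, -8.901622772216797), (120.40901947021484, 91.41080474853516), 0.6452369093894958)
bartop 181 0.04461088091156247 ((-2.096067428588867, -8.467877388000488), (58.03846740722656, 16.618057250976562), 1.6452935934066772) [[-30.58513065 -16.49160116]
 [ 26.48834817  -0.46965537]] [0.47541707 0.19008365 0.10193095]
clamp 587 [[ 0.45924652 -0.09584096  0.0719483 ]
 [ 0.50706852 -0.06595565  0.18997815]
 [ 0.55720506  0.043762    1.02487165]]
weight [0.43950475 0.01673737 0.04534315] [0.46562213 0.043762   1.02487165]
bottle [0.778649   0.11278607 0.118425  ] [0.82401896 0.1463592  1.02487165]
beaker [ 0.77872906 -0.13648323  0.08004199] [0.81429423 0.043762   1.02487165]
```

```bash
cat >> h.py <<'E'
def rz(deg):
    a=np.radians(deg); return np.array([[np.cos(a),-np.sin(a),0],[np.sin(a),np.cos(a),0],[0,0,1]])
def tool(yaw,tilt=0,s=1):   # plate z leaned by tilt towards -x, then yawed; tool z = -plate z, tool x = s*plate x
    a=np.radians(tilt); Pl=rz(yaw)@np.array([[np.cos(a),0,-np.sin(a)],[0,1,0],[np.sin(a),0,np.cos(a)]])
    return np.column_stack([s*Pl[:,0],-s*Pl[:,1],-Pl[:,2]])
top=np.array([.4983,.1905,.0636])  # slab top centre
Rg={s:tool(1.2,32,s) for s in(1,-1)}; n0=-Rg[1][:,2]
nest=np.array([.5086,-.1895]); nyaw=.2
E
python3 - <<'E'
from h import *
for s in(1,-1):
    for nm,p,R in(("pre",top+.158*n0,Rg[s]),("grasp",top+.008*n0,Rg[s]),("mid",[.50,.15,.30],tool(0,0,s)),("over",[*nest,.30],tool(nyaw,0,s)),("down",[*nest,.05],tool(nyaw,0,s))):
        q=arm.ik(p,R); print(s,nm,None if q is None else np.round(q,1))
E
```

```text
1 pre [ 23.3 -25.7 135.7 -17.6  41.3  32.4]
1 grasp [ 18.8   0.4 131.8 -29.   19.3  42.7]
1 mid [  9.   -3.2 101.7  -0.   81.4   9. ]
1 over [-27.8  -0.5  99.1  -0.   81.4 -28. ]
1 down [-27.8  15.7 110.3  -0.   54.  -28. ]
-1 pre [  23.3  -25.7  135.7  -17.6   41.3 -147.6]
-1 grasp [  18.8    0.4  131.8  -29.    19.3 -137.3]
-1 mid None
-1 over None
-1 down None
```

```bash
python3 - <<'E'
from h import *
R=Rg[1]
arm.move_pose(top+.158*n0,R); arm.move_gripper(0.6)
arm.move_l(top+.06*n0,R)
for n in("side","top"):
    im,d=optics.get_image(n); np.savez(f"{n}1.npz",im=im,d=d)
S=np.load("side1.npz")["im"][:,:,::-1];T=np.load("top1.npz")["im"][:,:,::-1]
cv2.imwrite("pics/pre.png",np.hstack([cv2.resize(S[80:230,180:330],(400,400),interpolation=2),cv2.resize(T[150:300,130:280],(400,400),interpolation=2)]))
print(arm.current_eef_pos(),top+.06*n0,arm.current_wrist_force(),arm.current_clock())
E
```

```text
[0.46695007 0.19016858 0.1155949 ] [0.46651182 0.18983413 0.11448289] [ 0.32047363  0.03764368 -0.18242638] 2.9833
```

View pics/pre.png

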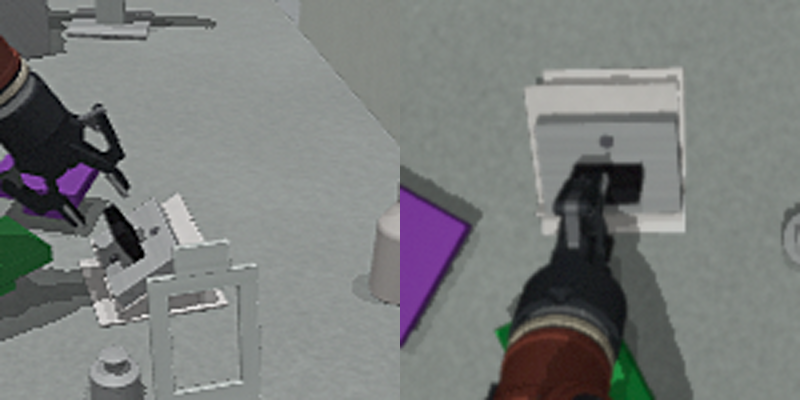

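The side view shows the jaws straddling the bar. In the top view the finger tip, about (592,195), looks left of the bar centre, about (612,180). I'll check that with depth before going down.

```bash
python3 - <<'E'
from h import *
R=Rg[1]; A=np.column_stack([R[:,0],-R[:,1],-R[:,2]])
for n in("top","side"):
    S=np.load(n+"1.npz"); P=cloud(n,S["d"]); V=S["im"].max(2)
    q=(P-top)@A*1000
    for h0,h1 in((40,50),(52,60),(60,70),(70,80),(80,95)):
        m=(abs(q[...,0])<70)&(abs(q[...,1])<45)&(q[...,2]>h0)&(q[...,2]<h1)&(V<90)
        if m.sum()>5:
            for nm,mm in(("hi",m&(q[...,0]>12)),("mid",m&(abs(q[...,0])<12)),("lo",m&(q[...,0]<-12))):
                if mm.sum()>4: print(n,h0,nm,mm.sum(),np.round(np.percentile(q[mm],[5,50,95],axis=0)[:,:2].T,1).tolist())
E
```

```text
top 40 mid 88 [[-7.6, 0.4, 7.9], [-27.5, -16.0, -3.9]]
top 60 hi 5 [[31.9, 32.3, 36.8], [-8.5, -6.0, 9.3]]
top 60 lo 5 [[-29.8, -25.7, -24.2], [-9.4, -5.6, 3.3]]
top 70 hi 21 [[28.5, 38.1, 40.0], [-9.7, -5.5, 5.0]]
top 70 lo 9 [[-26.0, -24.3, -23.4], [-9.3, -7.0, -4.8]]
top 80 hi 9 [[32.4, 39.2, 40.6], [-9.6, -0.4, 6.9]]
top 80 lo 11 [[-28.9, -24.9, -23.7], [-9.9, -8.2, -5.8]]
side 40 mid 62 [[-8.9, -1.6, 4.6], [-29.9, -5.5, 22.3]]
side 70 hi 11 [[25.1, 32.3, 37.0], [-11.7, -6.1, 1.9]]
side 70 lo 17 [[-39.7, -32.7, -27.6], [-15.3, -7.4, 7.4]]
side 80 hi 18 [[24.4, 32.5, 36.9], [-11.1, -7.5, -4.3]]
side 80 lo 18 [[-39.9, -32.6, -27.6], [-11.3, -7.0, 3.0]]
```

The finger depth spans about ±10 mm around the bar centre, so the shift was parallax. I'll grasp now.

```bash
python3 - <<'E'
from h import *
R=Rg[1]
f0=arm.current_wrist_force()
print(arm.move_l(top+.009*n0,R,vel=.06,stop_force=10),arm.current_eef_pos(),arm.current_wrist_force()-f0)
arm.move_gripper(0,90); arm.wait(.3)
print("w",arm.current_width(),arm.current_wrist_force()-f0)
p=np.array(arm.current_eef_pos()); print("h above slab",(p-top)@n0)
arm.move_l(p+.05*n0,R,vel=.06); arm.wait(.3)
print("w",arm.current_width(),arm.current_wrist_force()-f0,arm.current_eef_pos())
p=np.array(arm.current_eef_pos()); arm.move_l(p+[0,0,.08],R)
arm.move_pose([.50,.14,.32],tool(0)); arm.wait(.3)
for n in("side","top"):
    im,d=optics.get_image(n); np.savez(f"{n}2.npz",im=im,d=d)
S=np.load("side2.npz")["im"][:,:,::-1];T=np.load("top2.npz")["im"][:,:,::-1]
cv2.imwrite("pics/lift.png",np.hstack([cv2.resize(x,(400,300)) for x in(S,T)]))
print("w",arm.current_width(),arm.current_wrist_force()-f0,arm.current_torque(),arm.current_eef_pos(),arm.current_clock())
E
```

```text
False [0.49363521 0.19048878 0.07144979] [-0.75319415 -0.78985215  0.67573281]
w 0.17236093305379982 [-5.07744679 -0.49492781  5.71087038]
h above slab 0.009432661465380545
w 0.17698849252668566 [ 0.70744525 -0.31239566 -1.94161754] [0.46671673 0.18976439 0.11366148]
w 0.17368086337530456 [ 0.33810704 -0.29332973 -2.01192611] [ 0.01882354 -0.0314337  -0.00970725] [0.49934947 0.14029803 0.31949283] 7.8667
```

View pics/lift.png

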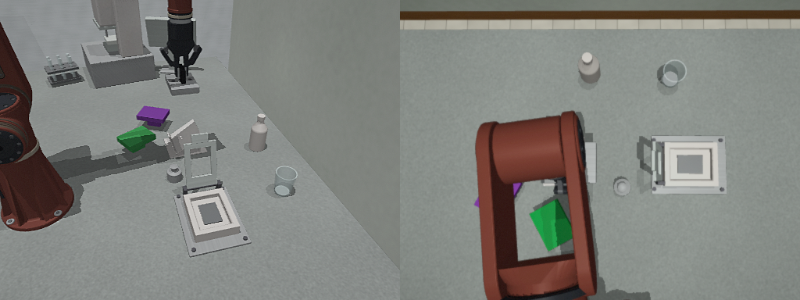

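The plate is gripped and level, seen at (183,88) in the side view, and the rest is empty. Next I'll carry it over the nest and measure the plate in the hand.

```bash
cat > look.py <<'E'
from h import *
im,d=optics.get_image("side"); np.savez("side3.npz",im=im,d=d); P=cloud("side",d)
p=np.array(arm.current_eef_pos()); A=arm.current_orientation(); A=np.column_stack([A[:,0],-A[:,1],-A[:,2]])
q=(P-p)@A*1000
m=(abs(q[...,0])<70)&(abs(q[...,1])<90)&(q[...,2]<-2)&(q[...,2]>-16)&(P[...,2]>.06)
Q=q[m]; V=im.max(2)[m]; Q=Q[V>70]; 
med=np.median(Q[:,2]); Q=Q[abs(Q[:,2]-med)<3.5]
c=np.c_[Q[:,:2],np.ones(len(Q))]; s=np.linalg.lstsq(c,Q[:,2],rcond=None)[0]
print("n",len(Q),"top at",med,"slopes deg",np.degrees(np.arctan(s[:2])),"z at tool axis",s[2])
r=cv2.minAreaRect(Q[:,:2].astype(np.float32)); print("rect",r); print(np.percentile(Q,[1,99],axis=0))
f=(abs(q[...,0])<43)&(q[...,1]<-40)&(q[...,1]>-80)&(q[...,2]<-13)&(q[...,2]>-29)&(P[...,2]>.06); Qf=q[f]
print("front face y",len(Qf),np.median(Qf[:,1]),np.polyfit(Qf[:,0],Qf[:,1],1), np.percentile(Qf[:,0],[1,99]))
E
python3 - <<'E'
from h import *
arm.move_l([nest[0],nest[1],.32],tool(nyaw),vel=.2)
arm.wait(.3); print(arm.current_width(),arm.current_wrist_force(),arm.current_torque(),arm.current_eef_pos(),arm.current_clock())
import runpy; runpy.run_path("look.py")
im,d=optics.get_image("top"); np.savez("top3.npz",im=im,d=d)
S=np.load("side3.npz")["im"][:,:,::-1];T=im[:,:,::-1]
cv2.imwrite("pics/over.png",np.hstack([cv2.resize(S[60:330,160:400],(356,400)),cv2.resize(T[100:300,250:450],(400,400))]))
E
```

```text
0.1769189522243072 [ 0.02352538 -0.66966124 -3.64288507] [0.04202608 0.03211009 0.01511013] [ 0.50866871 -0.18907118  0.32004948] 9.9667
n 1262 top at -10.935153640633683 slopes deg [0.11786751 0.16122048] z at tool axis -10.907346025031494
rect ((-1.4376373291015625, -2.069896697998047), (89.83553314208984, 121.91002655029297), 0.1260412484407425)
[[-45.78673299 -61.38709678 -13.87798269]
 [ 42.41532738  55.42599164  -9.08467273]]
front face y 314 -60.46720228274454 [ 4.18726841e-03 -6.04560387e+01] [-41.5092974   42.15685268]
```

View pics/over.png

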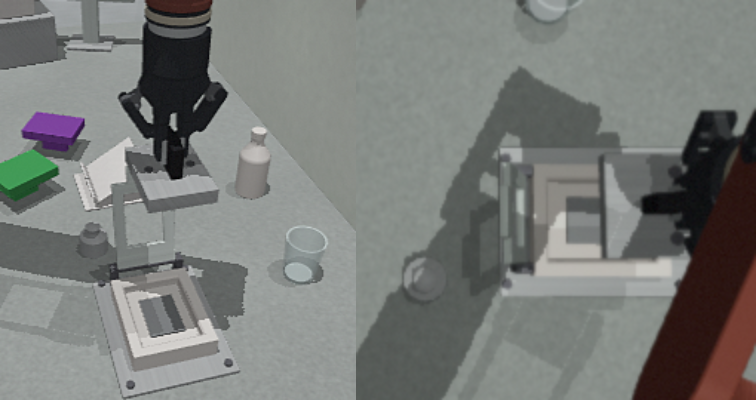

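The plate hangs level, with slopes under 0.2°, and measures 90x122, which matches. Now I'll measure the nest with the same side camera, to cancel calibration bias.

```bash
python3 - <<'E'
from h import *
for n in("side0","top0"):
    S=np.load(n+".npz"); P=cloud(n[:-1],S["d"]); q=P-[*nest,0]; q=q@rz(nyaw); V=S["im"].max(2)
    for lim in(3,2):
        m=(abs(q[...,0])<.075)&(abs(q[...,1])<.09)&(abs(q[...,2]-.0415)<lim/1000)
        k,l,st,_=cv2.connectedComponentsWithStats(m.astype(np.uint8)); m=l==1+np.argmax(st[1:,4])
        Q=q[m]*1000; print(n,lim,len(Q),"z",np.median(Q[:,2]),cv2.minAreaRect(Q[:,:2].astype(np.float32)))
        # inner/outer edges along centre strips
        a=Q[(abs(Q[:,1])<45)]; b=Q[abs(Q[:,0])<35]
        for nm,s,k in(("x",a,0),("y",b,1)):
            lo=s[s[:,k]<0][:,k]; hi=s[s[:,k]>0][:,k]; print(nm,np.round([*np.percentile(lo,[1,50,99]),*np.percentile(hi,[1,50,99])],1),"mid",round((np.median(lo)+np.median(hi))/2,2))
E
```

```text
side0 3 1218 z 40.33573581085565 ((-1.9688796997070312, 3.6524581909179688), (171.74533081054688, 130.5036163330078), 89.95751190185547)
x [-66.8 -58.8 -49.9  45.3  54.3  62.7] mid -2.25
y [-81.6 -73.8 -65.2  58.6  68.2  78. ] mid -2.75
side0 2 948 z 40.67742893187787 ((-1.8455924987792969, 0.0693511962890625), (164.68113708496094, 130.5091094970703), 89.85067749023438)
x [-66.9 -58.4 -50.5  45.6  54.2  62.8] mid -2.11
y [-81.9 -73.6 -66.3  60.1  69.2  77.6] mid -2.19
top0 3 1486 z 41.381663591383344 ((0.1703948974609375, 0.1246795654296875), (159.23147583007812, 128.47775268554688), 89.95343017578125)
x [-64.  -57.1 -47.9  47.5  56.9  64.4] mid -0.1
y [-78.7 -69.6 -61.   63.3  71.   78.7] mid 0.71
top0 2 1208 z 41.45913968486063 ((0.07568359375, 0.33025360107421875), (158.85011291503906, 128.3545379638672), 89.92398071289062)
x [-64.  -57.1 -47.9  47.6  56.9  64.3] mid -0.1
y [-78.9 -70.1 -60.9  63.5  71.4  78.6] mid 0.65
```

```bash
python3 - <<'E'
from h import *
T=tool(nyaw); x,y=nest+[-.0003,-.0008]
print(arm.move_l([x,y,.12],T,vel=.15,stop_force=12))
print(arm.move_l([x,y,.082],T,vel=.05,stop_force=8)); arm.wait(.3)
print(arm.current_eef_pos(),arm.current_wrist_force(),arm.current_clock())
import runpy; runpy.run_path("look.py")
S=np.load("side3.npz"); P=cloud("side",S["d"]); p=np.array(arm.current_eef_pos()); q=(P-[p[0],p[1],0])@rz(nyaw)*1000
m=(abs(q[...,2]-40.7)<2.5)&(abs(q[...,0])<75)&(abs(q[...,1])<95); Q=q[m]
xs=Q[Q[:,1]<-55]; ys=Q[abs(Q[:,0])<40]; ys=ys[ys[:,1]<0]
print("rim x",np.percentile(xs[:,0],[1,99]),"mid",np.percentile(xs[:,0],[1,99]).mean(),"front y",np.percentile(ys[:,1],[1,5,50,95,99]))
f=(abs(q[...,0])<60)&(q[...,1]<-70)&(q[...,1]>-90)&(q[...,2]<36)&(q[...,2]>13); print("block front y",f.sum(),np.median(q[f][:,1]),np.percentile(q[f][:,0],[1,99]).mean())
cv2.imwrite("pics/near.png",cv2.resize(S["im"][180:330,200:350,::-1],(600,600),interpolation=2))
E
```

```text
False
False
[ 0.50854471 -0.1904365   0.08235842] [-1.09931596  0.06033407 -2.71018911] 12.7583
n 1053 top at -10.931984686652136 slopes deg [0.12616637 0.14006169] z at tool axis -10.816798234959533
rect ((-1.3004722595214844, -2.2044944763183594), (120.85041046142578, 90.15907287597656), 89.93663024902344)
[[-45.88415735 -61.69811972 -13.87266518]
 [ 42.3787314   52.47439345  -8.1537141 ]]
front face y 107 -60.83536155716499 [-3.72871837e-03 -6.04669002e+01] [-41.72483486  41.72443747]
rim x [-66.10629364  62.15027844] mid -1.978007600177481 front y [-80.7204345  -79.94415457 -73.09194692 -65.61480003 -64.62841136]
block front y 339 -79.55862977570241 -0.6103801367929336
```

View pics/near.png

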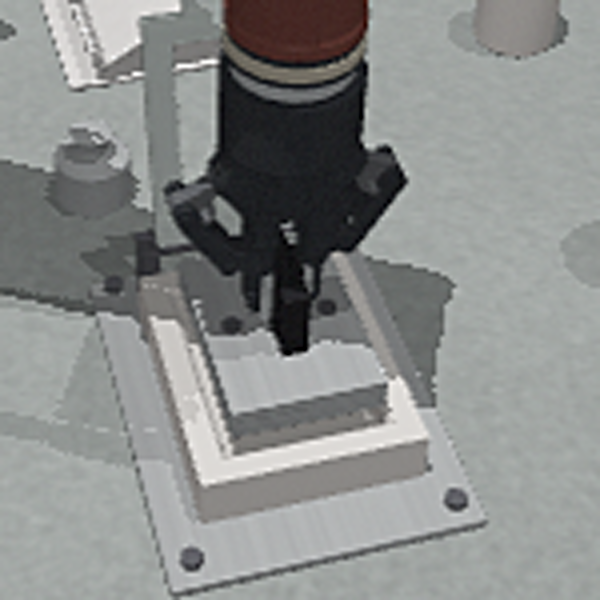

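In the side view the plate (-1.75, -0.65) and the nest (-1.98, -0.56) agree within 0.3 mm, and the plate hovers squarely over the pocket at about (300,390). Lowering now, first to contact, then pressing.

```bash
python3 - <<'E'
from h import *
T=tool(nyaw); x,y=nest+[-.0003,-.0008]
def rep(t): print(t,np.round(arm.current_eef_pos(),4),np.round(arm.current_wrist_force(),2),np.round(arm.current_torque(),2),round(arm.current_width(),3),arm.current_clock())
rep("start")
print(arm.move_l([x,y,.054],T,vel=.02,stop_force=3.0)); rep("contact")
z0=arm.current_eef_pos()[2]
for z in np.arange(z0-.001,z0-.013,-.001):
    s=arm.move_l([x,y,z],T,vel=.01,stop_force=18); arm.wait(.1); rep(f"cmd {z:.4f} {s}")
    if s or arm.current_wrist_force()[2]>18: break
E
```

```text
start [ 0.5085 -0.1904  0.0823] [-0.76 -0.03 -3.19] [-0.03 -0.01 -0.05] 0.179 12.8083
True
contact [ 0.5081 -0.1902  0.0593] [-0.47  0.21  4.23] [-0.02 -0.12 -0.01] 0.177 13.8417
cmd 0.0583 False [ 0.5082 -0.1903  0.0591] [-2.97  1.33  6.49] [0.19 0.37 0.02] 0.176 14.325
cmd 0.0573 False [ 0.5082 -0.1903  0.058 ] [-1.45  1.16  6.3 ] [0.15 0.34 0.  ] 0.172 14.675
cmd 0.0563 False [ 0.5082 -0.1903  0.057 ] [-1.87  1.34  5.1 ] [ 0.16  0.36 -0.04] 0.174 15.025
cmd 0.0553 False [ 0.5082 -0.1903  0.056 ] [-1.79  0.6   4.57] [ 0.14  0.3  -0.  ] 0.175 15.375
cmd 0.0543 False [ 0.5081 -0.1902  0.0552] [-2.69  0.52  6.71] [0.16 0.37 0.05] 0.176 15.725
cmd 0.0533 False [ 0.5082 -0.1902  0.0552] [-4.81  2.58 12.86] [ 0.31  0.75 -0.01] 0.175 16.075
cmd 0.0523 False [ 0.5081 -0.1902  0.0552] [-7.67  3.83 18.33] [ 0.44  1.04 -0.03] 0.173 16.425
```

```bash
cat > chk.py <<'E'
from h import *
def chk(tag):
  for n in("side","top"):
    im,d=optics.get_image(n); np.savez(f"{n}_{tag}.npz",im=im,d=d); P=cloud(n,d); q=(P-[*nest,0])@rz(nyaw)*1000
    if n=="side": q[...,0]+=2;q[...,1]+=1
    z=q[...,2]; V=im.max(2)
    out=(abs(q[...,0])<62)&(abs(q[...,1])<76)&((abs(q[...,0])>53)|(abs(q[...,1])>68))&(abs(z-41)<4)
    sl=(abs(q[...,0])<42)&(abs(q[...,1])<57)&(z>38)&(z<56)&(V>80)
    if out.sum()<30 or sl.sum()<30: print(n,"few",out.sum(),sl.sum()); continue
    def fit(m):
        Q=q[m]; Q=Q[abs(Q[:,2]-np.median(Q[:,2]))<2.5]; s=np.linalg.lstsq(np.c_[Q[:,:2],np.ones(len(Q))],Q[:,2],rcond=None)[0]; return len(Q),np.round(np.degrees(s[:2]/1),2),round(np.median(Q[:,2]),2),round(s[2],2)
    print(n,"rim",fit(out),"slab",fit(sl))
E
python3 - <<'E'
from chk import *
T=tool(nyaw); x,y=nest+[-.0003,-.0008]
chk("pressed")
# ease sideways load, then press again harder
p=arm.current_eef_pos(); print(arm.move_l([x,y,.0505],T,vel=.01,stop_force=14)); arm.wait(.1)
print(np.round(arm.current_eef_pos(),4),arm.current_wrist_force(),arm.current_width())
chk("pressed2")
E
```

```text
side rim (489, array([-0.07, -0.08]), np.float64(40.42), np.float64(40.37)) slab (801, array([0.11, 0.08]), np.float64(44.3), np.float64(44.42))
top rim (408, array([-0.11,  0.09]), np.float64(41.65), np.float64(41.6)) slab (600, array([ 0.21, -0.28]), np.float64(45.51), np.float64(45.64))
True
[ 0.5081 -0.1902  0.0552] [-0.80661075 -0.42037446  4.07784423] 0.17573388831086648
side rim (497, array([ 0.1 , -0.06]), np.float64(40.49), np.float64(40.48)) slab (793, array([0.02, 0.09]), np.float64(44.47), np.float64(44.51))
top rim (410, array([-0.22,  0.1 ]), np.float64(41.58), np.float64(41.51)) slab (581, array([-0.18, -0.23]), np.float64(45.6), np.float64(45.76))
```

The plate is home. After sinking 4.1 mm at roughly 5–9 N it hit a hard stop at TCP z=55.2 mm, confirmed by a second press. Both cameras put the slab top 3.9–4.2 mm above the rim, and level. Now I'll release, lift and measure the clamp.

```bash
cat >> h.py <<'E'
hinge=np.array([nest[0],nest[1]+.092,.0505])
def ctool(al):  # closed-finger tool leaned by al(rad) so that z=(0,-sin,-cos)
    c,s=np.cos(al),np.sin(al); return np.column_stack([[1,0,0],[0,-c,s],[0,-s,-c]])
def cpose(th,gap,r=.162,k=.45):
    al=k*th; de=th-al; n=np.array([0,np.sin(th),np.cos(th)]); rad=np.array([0,-np.cos(th),np.sin(th)])
    return hinge+r*rad+(.004+.011*np.sin(de)+gap)*n, ctool(al)
E
python3 - <<'E'
from chk import *
arm.move_gripper(.6); arm.wait(.2); p=np.array(arm.current_eef_pos())
arm.move_l([p[0],p[1],.12],vel=.08); arm.move_l([p[0],p[1],.33],vel=.2)
chk("rel"); print(arm.current_clock())
for n in("side0","side_rel","top0"):
    S=np.load(n+".npz"); P=cloud(n.split("0")[0].split("_")[0],S["d"]); q=P-hinge
    m=(abs(q[...,0])<.06)&(q[...,2]>.02)&(q[...,2]<.2)&(abs(q[...,1])<.1)&(q[...,1]>-.01)
    Q=q[m]; r=np.hypot(Q[:,1],Q[:,2]); 
    if len(Q)<20: print(n,len(Q)); continue
    s=np.polyfit(Q[:,2],Q[:,1],1); print(n,len(Q),"theta",np.pi/2+np.arctan(s[0]),s[1],"rmax",np.percentile(r,99),"x",np.percentile(Q[:,0],[1,99]))
for th in(1.9,1.5,1.,.5,0):
    for k in(.45,.3):
        p,R=cpose(th,.02,k=k); q=arm.ik(p,R); print(th,k,p,None if q is None else np.round(q,1))
p,R=cpose(1.9,.02); print(arm.ik([p[0],p[1]+.05,.36],R))
E
```

```text
side rim (610, array([ 0.06, -0.01]), np.float64(40.5), np.float64(40.47)) slab (1029, array([0.11, 0.07]), np.float64(44.5), np.float64(44.5))
top rim (705, array([ 0.13, -0.05]), np.float64(41.56), np.float64(41.58)) slab (1296, array([ 0.02, -0.08]), np.float64(45.61), np.float64(45.59))
19.8417
side0 1426 theta 1.8196314553946003 -0.004607734836917523 rmax 0.17809695424624422 x [-0.05153165  0.04754777]
side_rel 1429 theta 1.8223372876350128 -0.004886173320774174 rmax 0.1778313287372474 x [-0.05151425  0.04757506]
top0 566 theta 1.8218281024043368 -0.0016357734478657242 rmax 0.18175764121586435 x [-0.04934068  0.04853495]
1.9 0.45 [ 0.5086     -0.01341263  0.19296583] [ 15.8  13.3 108.2 -47.4  80.3  33.7]
1.9 0.3 [ 0.5086     -0.01230691  0.19258808] [  9.1   6.4 109.3 -33.8  73.2  21.7]
1.5 0.45 [ 0.5086     -0.07695976  0.21436344] [  4.8   4.9 110.5 -40.6  73.3  20. ]
1.5 0.3 [ 0.5086     -0.07550179  0.21446683] [ -1.5   1.2 110.1 -27.5  70.2   8.4]
1.0 0.45 [ 0.5086     -0.15999558  0.20289206] [-11.    1.7 111.  -28.1  64.9   0.6]
1.0 0.3 [ 0.5086     -0.15887067  0.20361435] [-15.6   1.  109.6 -18.2  65.7  -8.5]
0.5 0.45 [ 0.5086     -0.22673011  0.15185027] [-24.9   6.6 109.1 -13.6  59.5 -18.5]
0.5 0.3 [ 0.5086     -0.22635383  0.15253905] [-27.    7.1 108.   -8.7  61.3 -23.1]
0 0.45 [ 0.5086 -0.2595  0.0745] [-34.1  16.5 106.   -0.   57.5 -34.1]
0 0.3 [ 0.5086 -0.2595  0.0745] [-34.1  16.5 106.   -0.   57.5 -34.1]
[ 20.63788173   5.1672611   98.04415218 -45.26549191  96.25433691
  23.57840547]
```

```bash
python3 - <<'E'
from h import *
arm.move_gripper(0,40)
p,R=cpose(1.9,.02)
arm.move_l([p[0],p[1]+.05,.36],R,vel=.2)
arm.move_l([p[0],p[1]+.02,p[2]],R,vel=.15,stop_force=10)
arm.move_l(p,R,vel=.1,stop_force=6); print(arm.current_eef_pos(),p,arm.current_wrist_force(),arm.current_clock())
for th in np.arange(1.8,.14,-.1):
    s=arm.move_l(*cpose(th,-.001),vel=.07,stop_force=20)
    print(round(th,2),s,np.round(arm.current_wrist_force(),1))
    if s: break
print(arm.current_clock(),arm.current_eef_pos())
im,d=optics.get_image("side"); np.savez("side_cl.npz",im=im,d=d); cv2.imwrite("pics/cl.png",cv2.resize(im[140:350,170:380,::-1],(600,600)))
E
```

```text
[ 0.50860917 -0.01384182  0.19342411] [ 0.5086     -0.01341263  0.19296583] [-0.37056148  0.29546899 -0.32545989] 23.3
1.8 False [ 0.2 -0.5  0. ]
1.7 False [-0.1  0.1 -0.6]
1.6 False [0.4 0.1 0.4]
1.5 False [0.2 0.4 0.1]
1.4 False [-0.2  0.   0.5]
1.3 False [0.5 0.5 0.1]
1.2 False [-0.   1.2  0.2]
1.1 False [ 0.6 -0.3  0.6]
1.0 False [-0.6  0.6 -0.2]
0.9 False [0.  0.6 0.4]
0.8 False [ 0.5 -0.9 -0.2]
0.7 False [-0.8  0.5 -0.6]
0.6 False [-0.1  0.   0. ]
0.5 False [ 0.4 -0.9  0.1]
0.4 False [ 0.8 -0.1  0.5]
0.3 False [ 0.1 -0.7  0.9]
0.2 False [ 0.3 -0.3 -1.1]
30.2333 [ 0.50835018 -0.2554351   0.08664335]
```

View pics/cl.png

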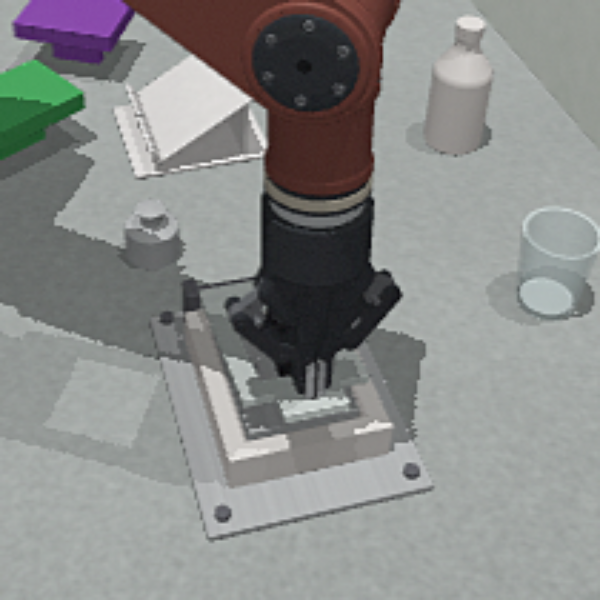

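The clamp no longer stands upright and the fingers are at the tab, about (315,395), but the force readings were near zero. I'll check the angle from depth, then push on to closed.

```bash
cat > ang.py <<'E'
from h import *
def ang(n,tag,lo=.125,hi=.185):
    im,d=optics.get_image(n); np.savez(f"{n}_{tag}.npz",im=im,d=d); q=cloud(n,d)-hinge+([.002,.001,.0015] if n=="side" else [0,0,0])
    m=(abs(q[...,0])<.05)&(q[...,1]<-.01)&(q[...,1]>-.19)&(q[...,2]>-.0015)&(q[...,2]<.13)&(im.max(2)>60)
    Q=q[m]; th=np.arctan2(Q[:,2]-.004,-Q[:,1]); r=np.hypot(Q[:,1],Q[:,2])
    for a,b in((.02,.05),(.05,.08),(.08,.12),(.12,.15),(.15,.185)):
        k=(r>a)&(r<b)
        if k.sum()>5: print(n,a,b,k.sum(),"th",np.round(np.percentile(th[k],[10,50,90]),3),"z mm",np.round(np.median(Q[k][:,2])*1000,1))
E
python3 - <<'E'
from ang import *
ang("side","a1"); ang("top","a1")
im=np.load("top_a1.npz")["im"]; cv2.imwrite("pics/topa1.png",cv2.resize(im[150:270,300:440,::-1],(700,600)))
E
```

```text
side 0.02 0.05 70 th [0.124 0.172 0.23 ] z mm 9.3
side 0.05 0.08 58 th [0.164 0.186 0.206] z mm 16.4
side 0.08 0.12 96 th [0.169 0.188 0.2  ] z mm 22.8
side 0.12 0.15 207 th [0.18  0.189 0.199] z mm 30.0
side 0.15 0.185 404 th [0.159 0.189 0.313] z mm 35.2
top 0.02 0.05 455 th [0.103 0.179 0.264] z mm 9.7
top 0.05 0.08 202 th [0.136 0.183 0.222] z mm 15.8
top 0.08 0.12 334 th [0.156 0.186 0.217] z mm 22.3
top 0.12 0.15 343 th [0.171 0.187 0.204] z mm 29.4
top 0.15 0.185 43 th [0.176 0.19  0.598] z mm 32.5
```

View pics/topa1.png

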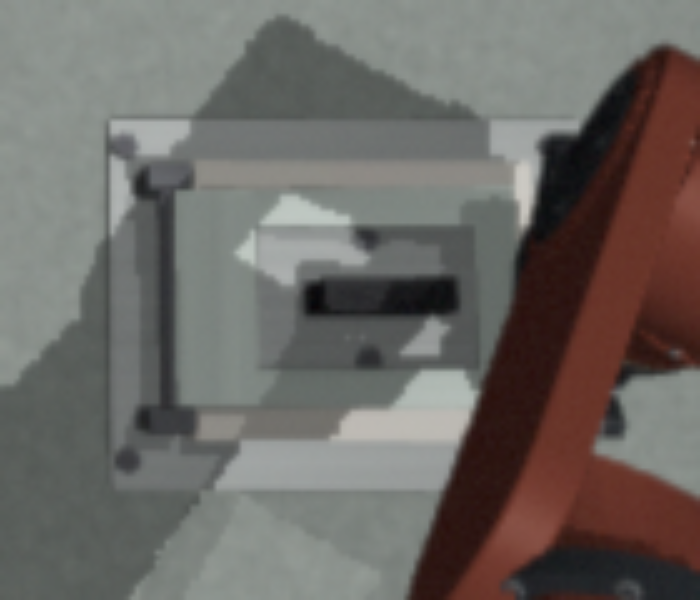

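The clamp follows at 0.19 rad, and the bar shows clear in the window at (380,297). Next I'll close it fully, back off and check.

```bash
python3 - <<'E'
from ang import *
from chk import chk
for th in(.1,.04):
    print(th,arm.move_l(*cpose(th,-.001),vel=.05,stop_force=20),arm.current_wrist_force())
p,R=cpose(0,-.006); print(arm.move_l(p,R,vel=.015,stop_force=15)); print(np.round(arm.current_eef_pos(),4),arm.current_wrist_force(),"expected z",cpose(0,0)[0])
e=np.array(arm.current_eef_pos()); arm.move_l([e[0],e[1],e[2]+.06],vel=.1); arm.move_l([e[0]-.02,e[1],.33],vel=.2)
arm.move_pose([.42,-.32,.36],R); arm.wait(.5)
ang("side","a2"); ang("top","a2"); print(arm.current_clock(),arm.current_wrist_force())
a=np.load("side_a2.npz")["im"][90:330,150:390,::-1]; b=np.load("top_a2.npz")["im"][60:300,180:420,::-1]
cv2.imwrite("pics/end.png",np.hstack([cv2.resize(a,(400,400)),cv2.resize(b,(400,400))]))
S=np.load("top_a2.npz"); P=cloud("top",S["d"])
for nm,c in(("weight",(.4395,.0167)),("bottle",(.7786,.1128)),("beaker",(.7787,-.1365))):
    for t in("top0","top_a2"):
        S=np.load(t+".npz"); P=cloud("top",S["d"]); m=(np.hypot(P[...,0]-c[0],P[...,1]-c[1])<.05)&(P[...,2]>.03)&(P[...,2]<.2); print(nm,t,m.sum(),np.round(np.median(P[m],0),4))
E
```

```text
0.1 False [ 1.16578184  1.0216365  -0.19585101]
0.04 False [ 0.34820171 -0.51977956  0.35986869]
True
[ 0.5088 -0.2594  0.0545] [-1.12721725  0.61408822  5.53191781] expected z [ 0.5086 -0.2595  0.0545]
side 0.02 0.05 303 th [-0.06  -0.004  0.044] z mm 3.8
side 0.05 0.08 155 th [-0.028 -0.     0.023] z mm 4.0
side 0.08 0.12 232 th [-0.022 -0.001  0.017] z mm 3.9
side 0.12 0.15 315 th [-0.013 -0.001  0.011] z mm 3.9
side 0.15 0.185 368 th [-0.019 -0.001  0.008] z mm 3.8
top 0.02 0.05 437 th [-0.088 -0.013  0.06 ] z mm 3.6
top 0.05 0.08 213 th [-0.045 -0.006  0.032] z mm 3.6
top 0.08 0.12 296 th [-0.031 -0.004  0.026] z mm 3.6
top 0.12 0.15 413 th [-0.022 -0.004  0.013] z mm 3.4
top 0.15 0.185 320 th [-0.018 -0.004  0.011] z mm 3.3
34.8167 [-0.20996588 -0.3630267   0.01627942]
weight top0 383 [0.4397 0.0169 0.0374]
weight top_a2 379 [0.4397 0.0169 0.0375]
bottle top0 803 [0.7832 0.1135 0.103 ]
bottle top_a2 803 [0.7833 0.1135 0.1032]
beaker top0 570 [ 0.7901 -0.1408  0.0682]
beaker top_a2 572 [ 0.7906 -0.1409  0.0681]
```

View pics/end.png

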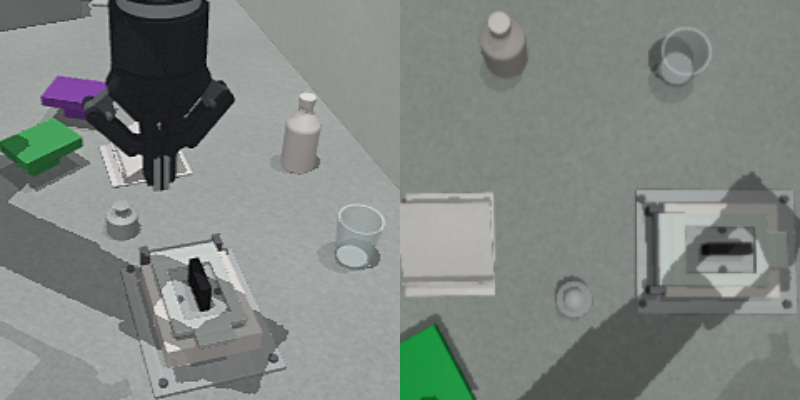

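The clamp lies flat over the plate at (190,300) in the side view, with the bar standing through its window. The arm is clear and the bystanders haven't moved. Handing in.

```bash
python3 -c "
from rig import arm
arm.close_job(); print(arm.current_clock())"
```

```text
the job is handed in; nothing more can be done
the job is handed in; nothing more can be done
```

The steel plate is home in the nest with the clamp closed over it, and I handed the job in at about 35 s of the 72 s allowed. No verdict was reported.

- **Plate:** I took it off the rest by the black bar and laid it in the pocket. Pressing sank it 4.1 mm against about 5–9 N, then it hit a hard stop at 18 N. A second press gave the same height. After release, both cameras showed the slab top level and 4.0 mm above the rim, as it should be when home.
- **Clamp:** I then swung it down with the closed fingers and pressed it to its hard stop. It was let go and measured 0.00 rad, to within about 0.005 rad in both cameras. The bar stands clear in the window.
- **Bystanders:** the bottle, beaker and weight are unmoved to within 0.5 mm in the top view, and the arm is clear of everything.

**Readings that disagreed:**
- The side camera sat about 2 mm off the top camera, so I aligned the plate to the nest within one view.
- The wrist force read near zero between the clamp pushing steps, instead of the stated 2–4 N. I confirmed from the depth images that the clamp was following.
- The plate's weight read only about 2–3.5 N, at or below the low end of what was stated.

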